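# Set the illuminator's attenuator lever to the third click

## Robot

A 6-joint arm with a two-finger parallel gripper is mounted at the origin on the work surface. World frame = base frame: x ahead of the robot, y to its left, z up, the work surface at z = 0. Lengths are in m, angles in rad, forces in N, time in s.
With the tool pointing down it reaches from about 0.35 to 0.85 m from the base axis. Payload 8.1 kg.
Tool frame: the origin (TCP) lies on the mounting face of the last link; the fingertips stand 186 mm ahead of it and the grasp point (between the pads) lies 167 mm ahead of it; z points along the fingers, y is the line along which they close (so a half turn about z gives the same grasp; the last joint's range is limited). The gripper opens to 93 mm and grips with 3 to 60 N. Pads are 15 mm wide; open, the fingers measure 128 mm over their backs; the gripper's body (75 mm by 188 mm) begins 65 mm behind the grasp point.
Start: joints at [1.099, 0.13, 1.488, -0, 1.523, -0.085], TCP at [0.226, 0.556, 0.405] pointing down, gripper open.
Joint ranges: [-2.96, 2.96], [-0.89, 2.26], [0.02, 2.5], [-1.34, 4.48], [0, 2.73], [-2.66, 2.66]. Speed limits (rad/s): [2.39, 2.39, 2.79, 3.14, 3.14, 3.14].

## Interface

Orientations are given as a rotation vector (axis times angle).
In Python, from plant import read_state, read_camera, camera_params, close_job gives the robot as it stands. The module is installed in compiled form; this text tells all that it offers.
- The arm moves only by the tool servo_tool, never from a script. Its argument "increments" is a list of rows, each an object with "slide": the shift along the tool's x, y, z in mm, a list of three; "dr": the turn, a rotation vector about the tool's x, y, z in rad, a list of three; "jaw": the closure, from 0 (fully open) to 1 (shut). In form: [{"slide": [x, y, z], "dr": [ax, ay, az], "jaw": jaw}, ...]. A call has 1 to 20 rows; each row is the pose to reach, as a shift and turn from the pose commanded when the call began, along the tool's axes at that moment; what a row does not reach only later rows make up. A row lasts 1/10 s, in which the tool goes at most 50 mm and 8.59 degrees, less where a joint would pass 70% of its speed; a pose out of reach is approached as far as the arm can. A call with a gripper value outside its range is refused whole. The fingers move at their own pace and stop on an object; "force" is the grip in N (left out, the last holds). Time passes only in rows, so rows that repeat a pose let the fingers close. It gives the time, the measured TCP pose, the force, the opening and the grip force at its end, in the units of the state.
- read_state(): the state, without advancing time (a new reading comes with each control period).
- read_camera(name): name is "scene" or "top"; returns (picture, depth): 384x512x3 uint8, red, green, blue; 384x512 float32, m along the optical axis (not along the pixel's ray), 0 where there is no reading.
- camera_params(name): a dict with "fx", "fy", "cx", "cy" (pixels), "rvec" (rotation vector, rad) and "tvec" (3), from world to camera coordinates, as OpenCV has them. Camera axes: x right, y down, z forward; pixel columns grow to the right and rows downward; lengths in m; the calibration is good to about 2 mm. A picture is of the moment at which its call begins. camera_params takes no time and is no camera call.
- close_job(): hands the job in; it is judged then, once.
The state is a dict: "t": time; "q": joint angles; "dq": joint speeds; "joint_torque": joint torques, N m; "tool_pos": TCP position; "orientation": TCP orientation; "force": force on the tool from outside, world axes, zero at the start; "wrist_torque": the same for the moment, N m; "opening": finger opening in m; "gripper_force": force on a finger pad.
Only numpy, scipy, OpenCV 4.12 (cv2) and the standard library are available. Lean on these libraries where they do the work, as an engineer would, in place of code of your own. Each camera call takes 0.05 s, during which the arm holds its last target. There are 200 camera calls.

## Task

The light of the measuring machine was left too bright. With the fingertips, push the lever on top of the lamp box all the way back to the dark end of its slot (the end with the shortest tick and the black dot), then from its other side push it forward, counting clicks, and leave it resting in the third notch after the dark one. Only push the lever, never pinch it, and leave the things standing on and around the box where they are.

Things in the scene. Friction and masses are not known exactly. Their poses are not given: they have to be found in the camera images.
- lamp: Fixed illuminator box, dark steel, 190 (x) by 250 (y) by 80 mm high; origin at the centre of its underside on the bench, z up, front (knobs, light outlet) towards -x. The lever's straight slot runs along the box's y axis through the centre of its flat top, in an aluminium plate 50 by 145 mm with seven pairs of black tick marks 12 mm apart, one per notch.
- scale_start (a point): Dark end of the scale: the dark notch, box y = -36 mm, on the box's top, 80 mm above the bench. Shortest pair of ticks, with a black dot farther out. Axes as the box's.
- scale_end (a point): Bright end of the scale: the last notch, box y = +36 mm, on the box's top. Longest pair of ticks, with a yellow dot farther out. Axes as the box's.
- lever (a joint): Slide of the lever along the box's +y, m. Seven notches 12 mm apart: 0 = dark, 0.036 = third click, 0.072 = bright; stops 2.5 mm outside the end notches. At the start 0.044 to 0.072, in a notch or between. A sprung ball clicks: about 4 to 5 N to leave a notch, falling off towards the crest midway (6 mm); past it the lever snaps ahead into the next notch by itself and the force on the finger drops.
- lever_top (a point): Centre of the lever's top face, moving with it, 34 mm above the box's top. The lever is an upright tab 26 mm wide across the slot and 14 mm thick along it (7 mm each side of this point), 8 to 34 mm above the box's top. Its half towards the dark end is black, the half towards the bright end orange; fingers pressing both halves at once count as pinching. Axes as the box's.
- lens_case: Bystander, loose: round blue plastic case with a black band, 41 mm across, 16 mm high, standing on the top of the box, at least 50 mm from the slot's line. Origin at the centre of its underside.
- datum_ball: Bystander, loose: polished 25 mm ball on a dark steel stand with a 56 mm round foot, 73 mm high in all, on the bench beyond the box's +y side. Origin at the centre of its underside.
- gauge_block: Bystander, loose: steel gauge block 35 by 60 by 30 mm high, on the bench beyond the box's -y side. Origin at the centre of its underside.
- pen_cup: Bystander, loose: amber cup 72 mm across and 80 mm high with three pencils up to 135 mm high, on the bench behind the box (+x side). Origin at the centre of its underside.

How it is judged:
By the outcome, as a careful person would: the job done as asked, in the order asked, and still so for the second after the job is handed in, with the robot touching nothing.
It also fails if it takes over 51 s, if anything falls off the work surface, if the arm or the gripper's body presses on something with over 40 N, if the wrist force passes 120 N, or if a joint passes its speed limit or range.

## Working session

There is one attempt and no reset: what is moved stays moved. The work goes in short steps, Python scripts to look and compute and a tool call to move; the robot and the scene stay as the last step left them, time stands still between calls to the robot, and variables do not carry over. Pictures are saved under pics/ and viewed, at most 10 in all, crops included, and the job is handed in when it is done.

Besides the shell and the picture viewer there is one more tool, called after "Emit:" by a JSON object that holds its "fn" and its "kwargs". servo_tool: Moves the arm, as the interface text tells. Its arguments: {"type":"object","properties":{"increments":{"type":"array"},"force":{"type":"number"}},"required":["increments"]}

```bash
mkdir -p pics
cat > h.py <<'E'
import numpy as np, cv2
from plant import *
def P(n):
    p=camera_params(n); K=np.array([[p['fx'],0,p['cx']],[0,p['fy'],p['cy']],[0,0,1.]])
    R=cv2.Rodrigues(np.array(p['rvec'],float))[0]; return K,R,np.array(p['tvec'],float).ravel()
def ray(n,u,v,z):
    K,R,t=P(n); d=R.T@np.linalg.solve(K,[u,v,1.]); c=-R.T@t
    return c+d*(z-c[2])/d[2]
def proj(n,X):
    K,R,t=P(n); x=K@(R@np.array(X,float)+t); return x[:2]/x[2]
E
python3 - <<'E'
from h import *
for n in("scene","top"):
    im,d=read_camera(n); np.savez(n+"0.npz",im=im,d=d)
    cv2.imwrite(f"pics/{n}0.png",im[:,:,::-1])
    K,R,t=P(n); print(n,K[0,0],-R.T@t,R[2])
print(read_state())
E
```

```text
scene 457.91682950163425 [1.36552754 0.55503327 0.67030771] [-0.71970415 -0.46711385 -0.51364442]
top 347.33704880921124 [0.50935416 0.08009522 0.87201355] [ 0.10730622 -0.02892499 -0.99380517]
{'t': 0.1, 'q': array([ 1.09860299e+00,  1.31124885e-01,  1.48914012e+00,  1.08378902e-05,
        1.52298755e+00, -8.53887725e-02]), 'dq': array([-8.54605409e-04, -1.45853671e-03, -2.74607062e-03,  6.94629521e-05,
        1.04840040e-03, -9.12512943e-04]), 'joint_torque': array([-6.22907628e-04, -5.61338353e+01, -4.93096626e+01,  7.69335986e-02,
        2.91252485e-02, -3.57645024e-05]), 'tool_pos': array([0.22622226, 0.555512  , 0.40378526]), 'orientation': array([-6.03721328e-01, -3.08256118e+00,  2.50163843e-03]), 'force': array([-0.76099358, -0.34413535, -0.27969331]), 'wrist_torque': array([-0.01904123,  0.06912708,  0.02857032]), 'gripper_force': 0.0, 'opening': 0.09281931057473675}
```

View pics/scene0.png

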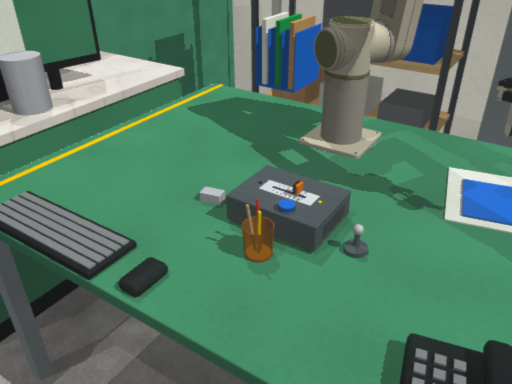

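View pics/top0.png

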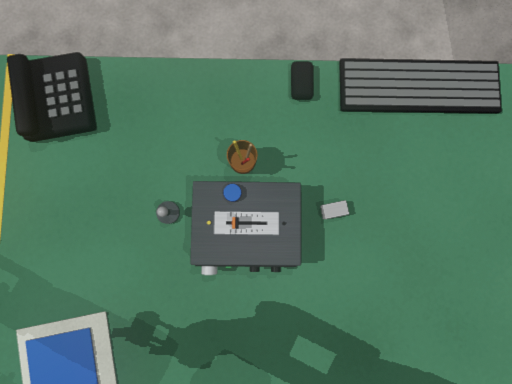

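The pictures show the box with its yellow dot at top (209,223), black dot at (284,223), lever near (235,223) and lens case at (232,192). Cup, ball and block stand around the box.

Run:
```python
from h import *
f=np.load("top0.npz"); im=f['im']; d=f['d']
hsv=cv2.cvtColor(im,cv2.COLOR_RGB2HSV)
def cen(m,n="top"):
    v,u=np.nonzero(m); return (u.mean(),v.mean(),len(u)) if len(u) else None
roi=np.zeros(im.shape[:2],bool); roi[205:242,200:295]=1
pl=((im.min(2)>140)&roi).astype(np.uint8); pl=cv2.morphologyEx(pl,cv2.MORPH_CLOSE,np.ones((9,9)))
c=max(cv2.findContours(pl,0,2)[0],key=cv2.contourArea); box=cv2.boxPoints(cv2.minAreaRect(c))
W=np.array([ray("top",*p,.08) for p in box]); print("plate",box.round(1).tolist(),W.round(4).tolist(),W.mean(0), [np.linalg.norm(W[i]-W[i-1]).round(4) for i in range(4)])
y=(hsv[...,0]>20)&(hsv[...,0]<35)&(hsv[...,1]>150)&(hsv[...,2]>100)&roi; y[:,215:]=0
print("yellow",cen(y),ray("top",*cen(y)[:2],.08))
k=(im.max(2)<35)&roi; k[:,:280]=0; k[:,292:]=0;k[:218]=0;k[229:]=0
print("black",cen(k),k.sum() and ray("top",*cen(k)[:2],.08))
o=(hsv[...,0]<17)&(hsv[...,1]>150)&(hsv[...,2]>90)&roi; o[:,:222]=0
v,u=np.nonzero(o);print("orange",cen(o),u.min(),u.max(),v.min(),v.max(),ray("top",*cen(o)[:2],.114))
b=(hsv[...,0]>100)&(hsv[...,0]<125)&(hsv[...,1]>150)&(np.arange(384)[:,None]<205)&(np.arange(384)[:,None]>180)
print("lens",cen(b),ray("top",*cen(b)[:2],.096))
# box outline
K,R,t=P("top");U,V=np.meshgrid(np.arange(512),np.arange(384))
C=np.stack([(U-K[0,2])/K[0,0]*d,(V-K[1,2])/K[1,1]*d,d],-1); X=(C-t)@R
m=(abs(X[...,2]-.08)<.006)&(U>180)&(U<310)&(V>170)&(V<275)&(d>0)
r=cv2.minAreaRect(X[m][:,:2].astype(np.float32)*1000);print("box",r)
tall=(X[...,2]>.02)&(d>0)
n,l,s,cc=cv2.connectedComponentsWithStats(tall.astype(np.uint8))
for i in range(1,n):
    if s[i,4]>30: q=X[l==i]; print(s[i],q.min(0).round(3),q.max(0).round(3))
big=cv2.resize(im[160:290,150:350],None,fx=4,fy=4,interpolation=cv2.INTER_CUBIC);cv2.imwrite("pics/crop.png",big[:,:,::-1])
```

```text
plate [[213.6999969482422, 233.0], [214.10000610351562, 210.89999389648438], [278.3999938964844, 212.0], [278.0, 234.10000610351562]] [[0.4957, 0.1619, 0.08], [0.5455, 0.1619, 0.08], [0.5437, 0.0156, 0.08], [0.4937, 0.0166, 0.08]] [0.51964585 0.08899897 0.08      ] [np.float64(0.1453), np.float64(0.0497), np.float64(0.1463), np.float64(0.05)]Traceback (most recent call last):
  File "<stdin>", line 11, in <module>
TypeError: 'NoneType' object is not subscriptable
```

Run:
```python
from h import *
f=np.load("top0.npz"); im=f['im']; d=f['d']
hsv=cv2.cvtColor(im,cv2.COLOR_RGB2HSV)
U,V=np.meshgrid(np.arange(512),np.arange(384))
def rep(name,m,z):
    v,u=np.nonzero(m)
    if len(u): print(name,len(u),u.min(),u.max(),v.min(),v.max(),ray("top",u.mean(),v.mean(),z).round(4))
    else: print(name,"none")
row=(V>212)&(V<235)
rep("yellow",(im[...,0]>110)&(im[...,2]<90)&row&(U>203)&(U<213),.08)
rep("black",(im.max(2)<35)&(V>217)&(V<230)&(U>280)&(U<290),.08)
rep("orange",(hsv[...,0]<17)&(hsv[...,1]>140)&(hsv[...,2]>80)&row&(U>220)&(U<275),.114)
rep("lens",(hsv[...,0]>100)&(hsv[...,0]<125)&(hsv[...,1]>150)&(V>180)&(V<205)&(U>200)&(U<260),.096)
K,R,t=P("top")
C=np.stack([(U-K[0,2])/K[0,0]*d,(V-K[1,2])/K[1,1]*d,d],-1); X=(C-t)@R
m=(abs(X[...,2]-.08)<.006)&(U>180)&(U<310)&(V>170)&(V<275)&(d>0)
print("box",cv2.minAreaRect(X[m][:,:2].astype(np.float32)*1000))
lt=(X[...,2]>.1)&row&(U>215)&(U<280); rep("levertop",lt,.114); print(X[lt].mean(0),X[lt].min(0),X[lt].max(0))
n,l,s,cc=cv2.connectedComponentsWithStats(((X[...,2]>.02)&(d>0)).astype(np.uint8))
for i in range(1,n):
    if s[i,4]>30: q=X[l==i]; print(s[i],q.min(0).round(3),q.max(0).round(3))
big=cv2.resize(im[160:290,150:350],None,fx=4,fy=4,interpolation=cv2.INTER_CUBIC);cv2.imwrite("pics/crop.png",big[:,:,::-1])
```

```text
yellow 16 206 210 220 224 [0.5198 0.1744 0.08  ]
black none
orange 24 232 234 218 227 [0.519  0.1165 0.114 ]
lens 235 224 240 184 200 [0.587  0.1209 0.096 ]
box ((519.5360107421875, 89.68161010742188), (247.93638610839844, 190.15455627441406), 89.5749740600586)
levertop 89 217 268 217 229 [0.5187 0.1123 0.114 ]
[0.51851595 0.1108751  0.15622377] [0.50715714 0.08009522 0.10007044] [0.5310226  0.11938527 0.87201355]
[   7   52   88   89 6267] [0.719 0.467 0.02 ] [0.942 0.66  0.08 ]
[ 343   59  158   52 5821] [ 0.81  -0.567  0.02 ] [ 0.945 -0.155  0.029]
[291  61  23  38 808] [ 0.836 -0.079  0.02 ] [ 0.933 -0.022  0.034]
[227 140  31  33 487] [0.641 0.065 0.02 ] [0.712 0.135 0.136]
[ 190  181  111   94 9472] [ 0.402 -0.035  0.044] [0.615 0.214 0.116]
[322 200  27  19 357] [ 0.532 -0.159  0.02 ] [ 0.576 -0.095  0.035]
[157 206  13  11 102] [0.534 0.272 0.023] [0.557 0.295 0.077]
```

View pics/crop.png

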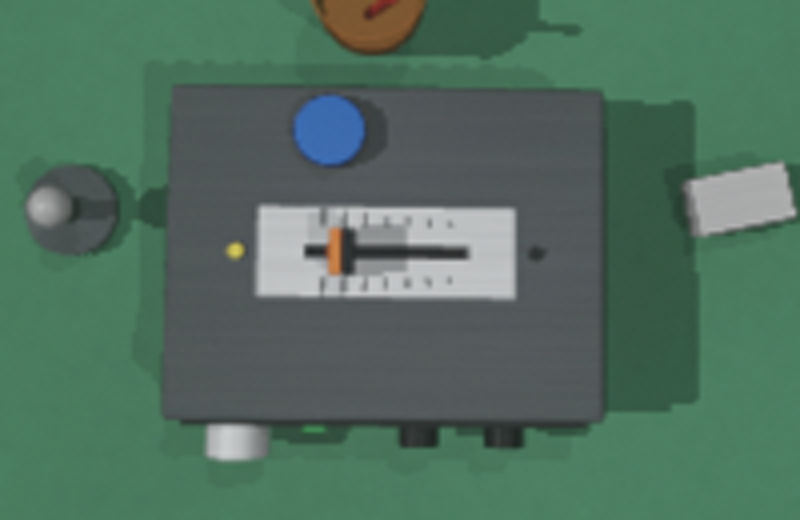

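The crop shows the lever's orange half at about (335,250) in the crop, towards the yellow-dot side. The box is nearly aligned with the world axes. I'll keep the gripper open and straddle the lever, with one finger well clear on each side, and push with one finger at a time.

```bash
cat >> h.py <<'E'
from scipy.spatial.transform import Rotation as Ro
YAW=-0.010  # box yaw
def goal(x,y,z):
    s=read_state(); R0=Ro.from_rotvec(s['orientation'])
    c,n=np.cos(YAW),np.sin(YAW); yb=np.array([-n,c,0]); zt=np.array([0,0,-1.]); xt=np.cross(yb,zt)
    R1=Ro.from_matrix(np.stack([xt,yb,zt],1))
    print("slide",(R0.inv().apply(np.array([x,y,z])-s['tool_pos'])*1000).round(1),"dr",(R0.inv()*R1).as_rotvec().round(4))
E
python3 -c "
from h import *
goal(.519,.09,.38)"
```

```text
slide [-446.8 -320.6   24.2] dr [-0.0016 -0.0005 -0.3768]
```

Emit:
{"fn": "servo_tool", "kwargs": {"increments": [{"slide":[-446.8,-320.6,24.2],"dr":[-0.0016,-0.0005,-0.3768],"jaw":0},{"slide":[-446.8,-320.6,24.2],"dr":[-0.0016,-0.0005,-0.3768],"jaw":0},{"slide":[-446.8,-320.6,24.2],"dr":[-0.0016,-0.0005,-0.3768],"jaw":0},{"slide":[-446.8,-320.6,24.2],"dr":[-0.0016,-0.0005,-0.3768],"jaw":0},{"slide":[-446.8,-320.6,24.2],"dr":[-0.0016,-0.0005,-0.3768],"jaw":0},{"slide":[-446.8,-320.6,24.2],"dr":[-0.0016,-0.0005,-0.3768],"jaw":0},{"slide":[-446.8,-320.6,24.2],"dr":[-0.0016,-0.0005,-0.3768],"jaw":0},{"slide":[-446.8,-320.6,24.2],"dr":[-0.0016,-0.0005,-0.3768],"jaw":0},{"slide":[-446.8,-320.6,24.2],"dr":[-0.0016,-0.0005,-0.3768],"jaw":0},{"slide":[-446.8,-320.6,24.2],"dr":[-0.0016,-0.0005,-0.3768],"jaw":0},{"slide":[-446.8,-320.6,24.2],"dr":[-0.0016,-0.0005,-0.3768],"jaw":0},{"slide":[-446.8,-320.6,24.2],"dr":[-0.0016,-0.0005,-0.3768],"jaw":0},{"slide":[-446.8,-320.6,24.2],"dr":[-0.0016,-0.0005,-0.3768],"jaw":0},{"slide":[-446.8,-320.6,24.2],"dr":[-0.0016,-0.0005,-0.3768],"jaw":0},{"slide":[-446.8,-320.6,24.2],"dr":[-0.0016,-0.0005,-0.3768],"jaw":0},{"slide":[-446.8,-320.6,24.2],"dr":[-0.0016,-0.0005,-0.3768],"jaw":0}]}}

```text
t: 1.7
tool_pos: [0.5187, 0.0915, 0.3807]
orientation: [0.012, 3.141, 0.003]
force: [-0.6, 0.3, 0.3]
opening: 0.0928
gripper_force: 0.0
```

Run:
```python
from h import *
im,d=read_camera("scene"); c=cv2.resize(im[110:270,190:390],None,fx=4,fy=3.75,interpolation=cv2.INTER_CUBIC)
cv2.imwrite("pics/s1.png",c[:,:,::-1])
s=read_state();print(s['q'].round(3),s['tool_pos'],s['force'])
goal(.519,.09,.282)
```

```text
[ 7.600e-02 -5.700e-02  1.724e+00  1.000e-03  1.473e+00 -1.486e+00] [0.51874411 0.09137055 0.38070569] [ 1.28813697  0.32399762 -0.3225125 ]
slide [-0.2 -1.5 98.7] dr [0.0016 0.001  0.002 ]
```

View pics/s1.png

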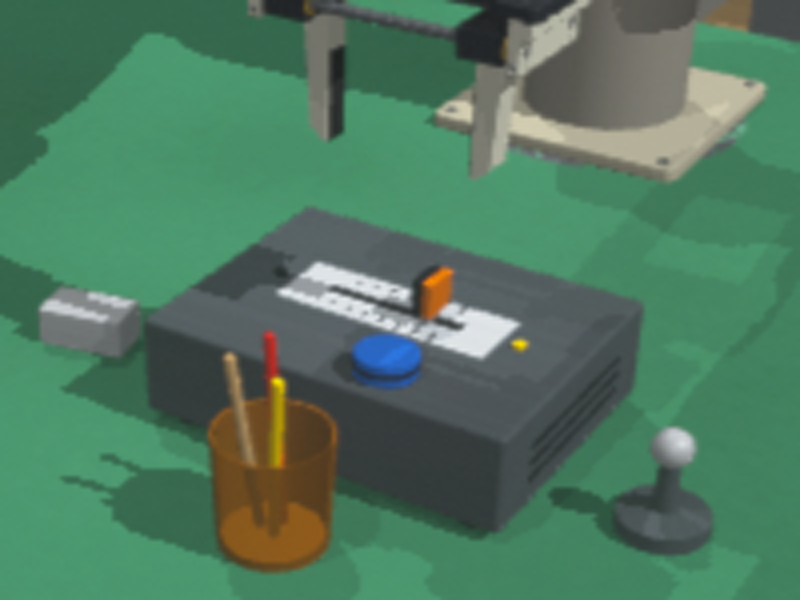

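The gripper hovers above the box, fingers at crop (325,135) and (490,175), to either side of the lever at (435,293). The bystanders are untouched. Descending.

Emit:
{"fn": "servo_tool", "kwargs": {"increments": [{"slide":[0,0,40],"dr":[0,0,0],"jaw":0},{"slide":[0,0,70],"dr":[0,0,0],"jaw":0},{"slide":[0,0,85],"dr":[0,0,0],"jaw":0},{"slide":[0,0,95],"dr":[0,0,0],"jaw":0},{"slide":[0,0,98],"dr":[0,0,0],"jaw":0},{"slide":[0,0,98],"dr":[0,0,0],"jaw":0}]}}

```text
t: 2.35
tool_pos: [0.5196, 0.0905, 0.2833]
orientation: [0.015, 3.14, 0.002]
force: [-0.4, -0.1, -0.1]
opening: 0.0928
gripper_force: 0.0
```

Emit:
{"fn": "servo_tool", "kwargs": {"increments": [{"slide":[0,-5,0],"dr":[0,0,0],"jaw":0},{"slide":[0,-10,0],"dr":[0,0,0],"jaw":0},{"slide":[0,-14,0],"dr":[0,0,0],"jaw":0},{"slide":[0,-17,0],"dr":[0,0,0],"jaw":0},{"slide":[0,-20,0],"dr":[0,0,0],"jaw":0},{"slide":[0,-23,0],"dr":[0,0,0],"jaw":0},{"slide":[0,-26,0],"dr":[0,0,0],"jaw":0},{"slide":[0,-29,0],"dr":[0,0,0],"jaw":0},{"slide":[0,-32,0],"dr":[0,0,0],"jaw":0},{"slide":[0,-35,0],"dr":[0,0,0],"jaw":0},{"slide":[0,-38,0],"dr":[0,0,0],"jaw":0},{"slide":[0,-41,0],"dr":[0,0,0],"jaw":0},{"slide":[0,-44,0],"dr":[0,0,0],"jaw":0},{"slide":[0,-47,0],"dr":[0,0,0],"jaw":0},{"slide":[0,-50,0],"dr":[0,0,0],"jaw":0},{"slide":[0,-53,0],"dr":[0,0,0],"jaw":0},{"slide":[0,-56,0],"dr":[0,0,0],"jaw":0},{"slide":[0,-59,0],"dr":[0,0,0],"jaw":0},{"slide":[0,-62,0],"dr":[0,0,0],"jaw":0},{"slide":[0,-65,0],"dr":[0,0,0],"jaw":0}]}}

```text
t: 4.35
tool_pos: [0.5186, 0.0251, 0.2825]
orientation: [0.016, 3.141, 0.002]
force: [0.5, 5.6, -1.7]
opening: 0.0933
gripper_force: 3.0
```

Emit:
{"fn": "servo_tool", "kwargs": {"increments": [{"slide":[0,-2,0],"dr":[0,0,0],"jaw":0},{"slide":[0,-4,0],"dr":[0,0,0],"jaw":0},{"slide":[0,-6,0],"dr":[0,0,0],"jaw":0},{"slide":[0,-8,0],"dr":[0,0,0],"jaw":0},{"slide":[0,-8,0],"dr":[0,0,0],"jaw":0}]}}

```text
t: 4.85
tool_pos: [0.5185, 0.0169, 0.2824]
orientation: [0.016, 3.141, 0.001]
force: [-0.5, -0.3, 0.3]
opening: 0.0931
gripper_force: 0.0
```

Emit:
{"fn": "servo_tool", "kwargs": {"increments": [{"slide":[0,-1,0],"dr":[0,0,0],"jaw":0},{"slide":[0,-2,0],"dr":[0,0,0],"jaw":0},{"slide":[0,-3,0],"dr":[0,0,0],"jaw":0},{"slide":[0,-4,0],"dr":[0,0,0],"jaw":0},{"slide":[0,-4,0],"dr":[0,0,0],"jaw":0}]}}

```text
t: 5.35
tool_pos: [0.5185, 0.0135, 0.2824]
orientation: [0.016, 3.141, 0.003]
force: [-0.3, 1.3, -0.1]
opening: 0.0932
gripper_force: 0.8
```

Emit:
{"fn": "servo_tool", "kwargs": {"increments": [{"slide":[0,-1,0],"dr":[0,0,0],"jaw":0},{"slide":[0,-1.5,0],"dr":[0,0,0],"jaw":0},{"slide":[0,-1.5,0],"dr":[0,0,0],"jaw":0}]}}

```text
t: 5.65
tool_pos: [0.5184, 0.0123, 0.2824]
orientation: [0.015, 3.141, 0.004]
force: [0.8, 4.9, -0.1]
opening: 0.0932
gripper_force: 2.4
```

Emit:
{"fn": "servo_tool", "kwargs": {"increments": [{"slide":[0,-1,0],"dr":[0,0,0],"jaw":0},{"slide":[0,-1,0],"dr":[0,0,0],"jaw":0}]}}

```text
t: 5.85
tool_pos: [0.5184, 0.0111, 0.2824]
orientation: [0.015, 3.141, 0.003]
force: [1.8, 4.5, -1.5]
opening: 0.0929
gripper_force: 2.3
```

Emit:
{"fn": "servo_tool", "kwargs": {"increments": [{"slide":[0,-1,0],"dr":[0,0,0],"jaw":0},{"slide":[0,-1,0],"dr":[0,0,0],"jaw":0}]}}

```text
t: 6.05
tool_pos: [0.5184, 0.0107, 0.2823]
orientation: [0.015, 3.141, 0.006]
force: [0.9, 9.7, -0.6]
opening: 0.0927
gripper_force: 4.6
```

Run:
```python
from h import *
im,d=read_camera("scene"); c=cv2.resize(im[110:270,190:390],None,fx=4,fy=3.75,interpolation=cv2.INTER_CUBIC)
cv2.imwrite("pics/s2.png",c[:,:,::-1])
s=read_state();print(s['t'],s['tool_pos'],s['force'],s['opening'])
```

```text
6.1 [0.5184458  0.01071567 0.28235228] [ 1.38266044  9.37251326 -1.54774193] 0.09323157805079547
```

View pics/s2.png

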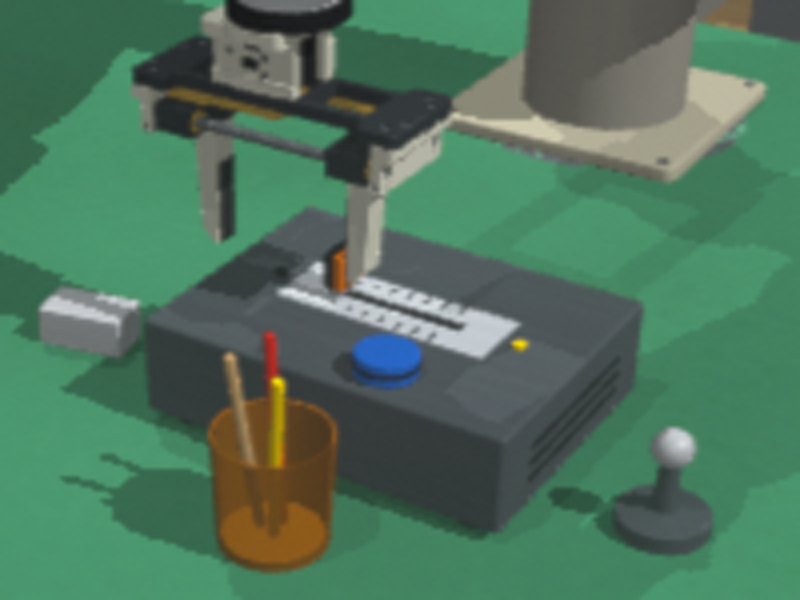

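The picture shows the finger against the lever's orange side at (345,270), with the lever at the dark end; 9.7 N says it is on the stop. The expected TCP y of 0.0113 agrees with the measured 0.0107. Now I go across to the lever's other side, with first contact expected at y ≈ 0.092.

Emit:
{"fn": "servo_tool", "kwargs": {"increments": [{"slide":[0,8,0],"dr":[0,0,0],"jaw":0},{"slide":[0,18,0],"dr":[0,0,0],"jaw":0},{"slide":[0,28,0],"dr":[0,0,0],"jaw":0},{"slide":[0,38,0],"dr":[0,0,0],"jaw":0},{"slide":[0,48,0],"dr":[0,0,0],"jaw":0},{"slide":[0,58,0],"dr":[0,0,0],"jaw":0},{"slide":[0,66,0],"dr":[0,0,0],"jaw":0},{"slide":[0,71,0],"dr":[0,0,0],"jaw":0},{"slide":[0,75,0],"dr":[0,0,0],"jaw":0},{"slide":[0,76,0],"dr":[0,0,0],"jaw":0},{"slide":[0,76,0],"dr":[0,0,0],"jaw":0}]}}

```text
t: 7.2
tool_pos: [0.5192, 0.0858, 0.2825]
orientation: [0.016, 3.141, 0.002]
force: [0.2, -0.2, -0.3]
opening: 0.0929
gripper_force: 0.0
```

Emit:
{"fn": "servo_tool", "kwargs": {"increments": [{"slide":[0,1,0],"dr":[0,0,0],"jaw":0},{"slide":[0,2,0],"dr":[0,0,0],"jaw":0},{"slide":[0,2,0],"dr":[0,0,0],"jaw":0}]}}

```text
t: 7.5
tool_pos: [0.5192, 0.0878, 0.2825]
orientation: [0.016, 3.141, 0.002]
force: [-0.1, 0.4, -0.6]
opening: 0.0927
gripper_force: 0.0
```

Emit:
{"fn": "servo_tool", "kwargs": {"increments": [{"slide":[0,1,0],"dr":[0,0,0],"jaw":0},{"slide":[0,2,0],"dr":[0,0,0],"jaw":0},{"slide":[0,2,0],"dr":[0,0,0],"jaw":0}]}}

```text
t: 7.8
tool_pos: [0.5192, 0.0899, 0.2825]
orientation: [0.016, 3.141, 0.002]
force: [-0.3, -0.3, -0.1]
opening: 0.0926
gripper_force: 0.0
```

Emit:
{"fn": "servo_tool", "kwargs": {"increments": [{"slide":[0,1,0],"dr":[0,0,0],"jaw":0},{"slide":[0,2,0],"dr":[0,0,0],"jaw":0},{"slide":[0,2,0],"dr":[0,0,0],"jaw":0}]}}

```text
t: 8.1
tool_pos: [0.5192, 0.092, 0.2825]
orientation: [0.015, 3.141, 0.002]
force: [0.4, 0.0, -0.3]
opening: 0.0928
gripper_force: 0.0
```

Emit:
{"fn": "servo_tool", "kwargs": {"increments": [{"slide":[0,1,0],"dr":[0,0,0],"jaw":0},{"slide":[0,2,0],"dr":[0,0,0],"jaw":0},{"slide":[0,2,0],"dr":[0,0,0],"jaw":0}]}}

```text
t: 8.4
tool_pos: [0.5193, 0.0935, 0.2825]
orientation: [0.016, 3.141, 0.001]
force: [0.1, -4.3, -0.3]
opening: 0.093
gripper_force: 2.4
```

Emit:
{"fn": "servo_tool", "kwargs": {"increments": [{"slide":[0,1,0],"dr":[0,0,0],"jaw":0},{"slide":[0,2,0],"dr":[0,0,0],"jaw":0},{"slide":[0,2,0],"dr":[0,0,0],"jaw":0}]}}

```text
t: 8.7
tool_pos: [0.5193, 0.0958, 0.2825]
orientation: [0.016, 3.141, 0.002]
force: [-0.4, -2.8, -0.4]
opening: 0.0931
gripper_force: 1.4
```

Emit:
{"fn": "servo_tool", "kwargs": {"increments": [{"slide":[0,1,0],"dr":[0,0,0],"jaw":0},{"slide":[0,2,0],"dr":[0,0,0],"jaw":0},{"slide":[0,2,0],"dr":[0,0,0],"jaw":0}]}}

```text
t: 9.0
tool_pos: [0.5193, 0.0983, 0.2826]
orientation: [0.015, 3.141, 0.004]
force: [0.2, -0.3, -0.2]
opening: 0.0929
gripper_force: 0.2
```

Contact came at y ≈ 0.0925 as predicted, and the first click is about passed. The next crests should be near 0.110 and 0.122.

Emit:
{"fn": "servo_tool", "kwargs": {"increments": [{"slide":[0,1,0],"dr":[0,0,0],"jaw":0},{"slide":[0,2,0],"dr":[0,0,0],"jaw":0},{"slide":[0,2,0],"dr":[0,0,0],"jaw":0}]}}

```text
t: 9.3
tool_pos: [0.5193, 0.1002, 0.2826]
orientation: [0.015, 3.141, 0.003]
force: [0.5, 0.3, 0.4]
opening: 0.0929
gripper_force: 0.0
```

Emit:
{"fn": "servo_tool", "kwargs": {"increments": [{"slide":[0,1,0],"dr":[0,0,0],"jaw":0},{"slide":[0,2,0],"dr":[0,0,0],"jaw":0},{"slide":[0,3,0],"dr":[0,0,0],"jaw":0},{"slide":[0,3,0],"dr":[0,0,0],"jaw":0}]}}

```text
t: 9.7
tool_pos: [0.5194, 0.103, 0.2826]
orientation: [0.016, 3.141, 0.002]
force: [0.2, 0.2, 0.0]
opening: 0.0928
gripper_force: 0.0
```

Emit:
{"fn": "servo_tool", "kwargs": {"increments": [{"slide":[0,1,0],"dr":[0,0,0],"jaw":0},{"slide":[0,2,0],"dr":[0,0,0],"jaw":0},{"slide":[0,2,0],"dr":[0,0,0],"jaw":0}]}}

```text
t: 10.0
tool_pos: [0.5194, 0.1049, 0.2825]
orientation: [0.016, 3.141, 0.002]
force: [-0.2, -0.8, 0.3]
opening: 0.0927
gripper_force: 0.3
```

Emit:
{"fn": "servo_tool", "kwargs": {"increments": [{"slide":[0,1,0],"dr":[0,0,0],"jaw":0},{"slide":[0,2,0],"dr":[0,0,0],"jaw":0},{"slide":[0,2,0],"dr":[0,0,0],"jaw":0}]}}

```text
t: 10.3
tool_pos: [0.5194, 0.1065, 0.2825]
orientation: [0.016, 3.141, 0.001]
force: [-0.7, -4.8, 0.4]
opening: 0.0932
gripper_force: 2.3
```

Emit:
{"fn": "servo_tool", "kwargs": {"increments": [{"slide":[0,1,0],"dr":[0,0,0],"jaw":0},{"slide":[0,2,0],"dr":[0,0,0],"jaw":0},{"slide":[0,2,0],"dr":[0,0,0],"jaw":0}]}}

```text
t: 10.6
tool_pos: [0.5194, 0.1092, 0.2826]
orientation: [0.016, 3.141, 0.003]
force: [-0.1, -1.3, 0.2]
opening: 0.0929
gripper_force: 0.7
```

Emit:
{"fn": "servo_tool", "kwargs": {"increments": [{"slide":[0,1,0],"dr":[0,0,0],"jaw":0},{"slide":[0,2,0],"dr":[0,0,0],"jaw":0},{"slide":[0,2,0],"dr":[0,0,0],"jaw":0}]}}

```text
t: 10.9
tool_pos: [0.5194, 0.1113, 0.2826]
orientation: [0.015, 3.141, 0.003]
force: [0.4, 0.1, 0.6]
opening: 0.093
gripper_force: 0.0
```

Second click done: contact returned at about 0.1045, and the force was gone by 0.111. Now the third.

Emit:
{"fn": "servo_tool", "kwargs": {"increments": [{"slide":[0,1,0],"dr":[0,0,0],"jaw":0},{"slide":[0,2,0],"dr":[0,0,0],"jaw":0},{"slide":[0,3,0],"dr":[0,0,0],"jaw":0},{"slide":[0,4,0],"dr":[0,0,0],"jaw":0},{"slide":[0,4,0],"dr":[0,0,0],"jaw":0}]}}

```text
t: 11.4
tool_pos: [0.5195, 0.115, 0.2826]
orientation: [0.015, 3.141, 0.002]
force: [-0.6, 0.4, -0.4]
opening: 0.0929
gripper_force: 0.0
```

Emit:
{"fn": "servo_tool", "kwargs": {"increments": [{"slide":[0,1,0],"dr":[0,0,0],"jaw":0},{"slide":[0,2,0],"dr":[0,0,0],"jaw":0},{"slide":[0,3,0],"dr":[0,0,0],"jaw":0},{"slide":[0,3,0],"dr":[0,0,0],"jaw":0}]}}

```text
t: 11.8
tool_pos: [0.5195, 0.1175, 0.2825]
orientation: [0.016, 3.141, 0.001]
force: [0.4, -4.7, 0.5]
opening: 0.093
gripper_force: 2.4
```

Emit:
{"fn": "servo_tool", "kwargs": {"increments": [{"slide":[0,1,0],"dr":[0,0,0],"jaw":0},{"slide":[0,2,0],"dr":[0,0,0],"jaw":0},{"slide":[0,2,0],"dr":[0,0,0],"jaw":0}]}}

```text
t: 12.1
tool_pos: [0.5195, 0.1198, 0.2826]
orientation: [0.016, 3.141, 0.002]
force: [0.4, -2.5, 0.2]
opening: 0.0928
gripper_force: 1.4
```

Emit:
{"fn": "servo_tool", "kwargs": {"increments": [{"slide":[0,1,0],"dr":[0,0,0],"jaw":0},{"slide":[0,2,0],"dr":[0,0,0],"jaw":0},{"slide":[0,2,0],"dr":[0,0,0],"jaw":0}]}}

```text
t: 12.4
tool_pos: [0.5195, 0.1223, 0.2826]
orientation: [0.015, 3.141, 0.004]
force: [0.4, -0.7, 1.0]
opening: 0.0929
gripper_force: 0.2
```

Emit:
{"fn": "servo_tool", "kwargs": {"increments": [{"slide":[0,1,0],"dr":[0,0,0],"jaw":0},{"slide":[0,2,0],"dr":[0,0,0],"jaw":0},{"slide":[0,2,0],"dr":[0,0,0],"jaw":0}]}}

```text
t: 12.7
tool_pos: [0.5196, 0.1242, 0.2826]
orientation: [0.015, 3.141, 0.003]
force: [-0.1, 0.4, -0.1]
opening: 0.0931
gripper_force: 0.0
```

Emit:
{"fn": "servo_tool", "kwargs": {"increments": [{"slide":[0,-5,0],"dr":[0,0,0],"jaw":0},{"slide":[0,-15,0],"dr":[0,0,0],"jaw":0},{"slide":[0,-25,0],"dr":[0,0,0],"jaw":0},{"slide":[0,-34,0],"dr":[0,0,0],"jaw":0},{"slide":[0,-34,-30],"dr":[0,0,0],"jaw":0},{"slide":[0,-34,-70],"dr":[0,0,0],"jaw":0},{"slide":[0,-34,-110],"dr":[0,0,0],"jaw":0},{"slide":[0,-34,-130],"dr":[0,0,0],"jaw":0},{"slide":[0,-34,-130],"dr":[0,0,0],"jaw":0}]}}

```text
t: 13.6
tool_pos: [0.5201, 0.089, 0.4169]
orientation: [0.017, 3.133, 0.003]
force: [0.6, -0.0, 0.2]
opening: 0.0926
gripper_force: 0.0
```

Run:
```python
from h import *
im,d=read_camera("scene"); c=cv2.resize(im[140:270,190:390],None,fx=4,fy=4,interpolation=cv2.INTER_CUBIC)
cv2.imwrite("pics/s3.png",c[:,:,::-1])
f=np.load("scene0.npz")['im']
def org(im):
    h=cv2.cvtColor(im,cv2.COLOR_RGB2HSV); m=(h[...,0]<14)&(h[...,1]>150)&(h[...,2]>120); m[:175]=0;m[205:]=0;m[:,:270]=0;m[:,330:]=0
    v,u=np.nonzero(m); return u.mean(),v.mean(),len(u)
for i in (f,im): o=org(i); print(o, ray("scene",*o[:2],.101))
for y in (.0773,.0893,.1013): print(y,proj("scene",(.5196,y+.007,.101)))
print(read_state()['tool_pos'],read_state()['force'])
```

```text
(np.float64(298.35714285714283), np.float64(188.67857142857142), 28) [0.52183312 0.11872966 0.101     ]
(np.float64(289.6551724137931), np.float64(185.82758620689654), 29) [0.52147953 0.09442428 0.101     ]
0.0773 [286.43884647 184.35511988]
0.0893 [290.70803621 185.70930002]
0.1013 [295.02034707 187.07715811]
[0.51957517 0.08903804 0.41419521] [ 0.59174783  0.25674746 -0.44569508]
```

View pics/s3.png

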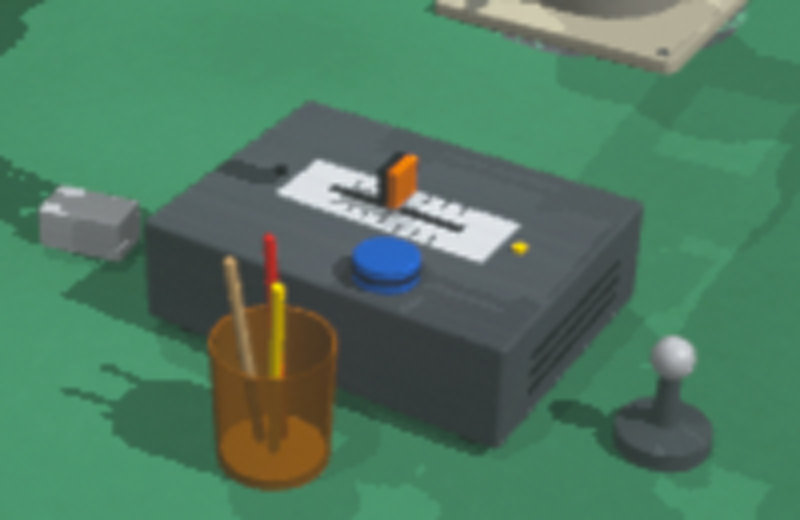

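The picture shows the lever at crop (400,180), mid-slot. Its orange face measures (289.7,185.8), against (290.7,185.7) expected for the third notch. Everything else is in place and the arm is clear.

```bash
python3 -c "
from plant import *
print(close_job())"
```

```text
the job is handed in; nothing more can be done
None
```

The lever was pushed back to the dark stop, then forward three clicks from its other side. It rests in the third notch with the arm clear and nothing else moved, and the job was handed in at about 14 s.

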